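# Lock the bracelet arm of a leaning display stand with its second nut

### The arm

A 7-joint arm with a two-finger parallel gripper is mounted at the origin on the work surface. World frame = base frame: x ahead of the robot, y to its left, z up, the work surface at z = 0. Lengths are in mm, angles in rad, forces in N, time in s.
With the tool pointing down it reaches from about 400 to 850 mm from the base axis. Payload 10.4 kg.
Tool frame: the origin (TCP) lies midway between the tips of the shut fingers; the grasp point (between the pads) lies 19 mm behind it (grasp_offset is the distance from the TCP to the grasp point, in mm); z points along the fingers, y is the line along which they close (so a half turn about z gives the same grasp; the last joint's range is limited). The gripper opens to 85 mm and grips with 20 to 120 N. Pads are 22 mm wide; open, the fingers measure 114 mm over their backs; the gripper's body (76 mm by 85 mm) begins 54 mm behind the grasp point. The pads swing forward as they close: fully open they stand 13 mm farther back than shut.
Start: joints at [1.293, 0.332, -0.065, 1.46, 0.022, 1.35, -0.088], TCP at [157.553, -604.837, 231.338] pointing down, gripper open.
Joint ranges: [-2.6, 2.6], [-0.5, 2.12], [-1.47, 1.34], [0.16, 2.42], [-1.27, 4.41], [0.06, 2.06], [-2.6, 2.6]. Speed limits (rad/s): [2.22, 2.22, 2.79, 2.79, 3.14, 3.14, 3.14].

### API

Orientations are given as a unit quaternion [x, y, z, w].
In Python, from workcell import get_state, get_image, finish_job, grasp_offset gives the robot as it stands. The module is installed in compiled form; this text tells all that it offers.
- The arm moves only by the tool drive_tool, never from a script. Its argument "rows" is a list of rows, each an object of numbers: "tx", "ty", "tz": the shift along the tool's x, y, z in mm; "ax", "ay", "az": the turn, a rotation vector about the tool's x, y, z in rad; "jaw": the opening in per cent of the stroke, from 0 (shut) to 100 (fully open). A call has exactly 5 rows; each row shifts and turns the commanded pose from where the row before left it, along the tool's axes as they then stand; what a row does not reach is not made up. A row lasts 1/12 s, in which the tool goes at most 41.7 mm and 7.16 degrees, less where a joint would pass 70% of its speed; a pose out of reach is approached as far as the arm can. A call is refused whole if a number of a shift passes 41.7 or a number of a turn 0.125, either way. A call with a gripper value outside its range is refused whole. The fingers move at their own pace and stop on an object; the grip force is fixed at half the most. Time passes only in rows, so rows that do not move let the fingers close, or fill a call up. It gives the time, the measured TCP pose, the force, the opening and the grip force at its end, in the units of the state.
- get_state(): the state, without advancing time (a new reading comes with each control period).
- get_image(name): name is "side" or "top" or "wrist"; returns a dict with "image" (480x640x3 uint8, red, green, blue), "z_map" (480x640 float32, mm along the optical axis (not along the pixel's ray), 0 where there is no reading), "K" (3x3 intrinsics, pixels), "R" (3x3) and "t" (3): a world point X has camera coordinates R X + t. Camera axes: x right, y down, z forward; pixel columns grow to the right and rows downward; lengths in mm; the calibration is good to about 2 mm. A picture is of the moment at which its call begins.
- finish_job(): hands the job in; it is judged then, once.
The state is a dict: "time": time; "joint_pos": joint angles; "joint_velocities": joint speeds; "joint_torque": joint torques, N m; "eef_pos": TCP position; "eef_rot": TCP orientation; "wrist_force": force on the tool from outside, world axes, zero at the start; "torque": the same for the moment, N m; "grip_width": finger opening in mm; "finger_force": force on a finger pad.
Only numpy, scipy, OpenCV 4.12 (cv2) and the standard library are available. Lean on these libraries where they do the work, as an engineer would, in place of code of your own. Each camera call takes 0.05 s, during which the arm holds its last target. There are 200 camera calls.

### The job

The purple bracelet arm on the leaning display stand has worked loose. Swing the arm round until it lies straight above the green index finger on the stem; then run the knurled brass lock nut down onto the arm's nut and tighten it firmly, about an eighth of a turn past first touching, so that it stays tight and the arm stays in line. Leave the jewellery and tools around it where they are.

Things in the scene. Friction and masses are not known exactly. Their poses are not given: they have to be found in the camera images.
- stand: display stand, fixed to the table: polished disc 220 mm across, 18 mm thick; origin: centre of its underside, z up. From its upper face, at stand x = +35 mm, a threaded stem 12 mm thick leans 25 degrees towards the stand's -x (roughly to the robot). Along the stem from there: index collar 90-102 mm, arm's nut 110-126, copper spring washer 126-129, lock nut above it, stem end 188
- index_tip (a point): tip of the green index finger, a fixed bar 8 mm wide and 6 mm thick that points from the stem towards the stand's -y, square to the stem, its tip 52 mm from the stem's axis. Axes: z up along the stem, y from the tip back to the stem
- bar_grip (a point): where the purple bracelet arm is best held, 82 mm from the stem's axis. The arm is a round bar 12 mm thick, square to the stem, ending in a 20 mm ball 112 mm out; it is one piece with the first nut (steel hexagon, 34 mm across flats, 16 mm high). Axes: x outwards along the arm, z up along the stem. In line, it passes 22 mm above the index finger (centre to centre)
- first_nut (a joint): angle of the arm and its nut about the stem: 0 when straight above the index finger, growing anticlockwise as seen from the stem's top end; free from -0.6 to 1.3 rad; the nut climbs 1.9 mm per rad. It is stiff (0.3 N m, about 4 N at the held point) and stays where it is left
- lock_grip (a point): point on the stem's axis inside the knurled brass lock nut, at the height to hold it: 24 mm above its underside, 10 mm below its top. The nut is round, 30 mm across (31.5 over the knurls) and 34 mm high, with a red mark on its top and one red rib. Axes: z up along the stem, x towards the red mark; they turn with the nut
- lock_nut (a joint): angle of the lock nut about the stem, over several turns; clockwise seen from the stem's top tightens: the value falls and the nut sinks, 1.9 mm per rad (12 mm a turn). With the arm in line it first touches the washer at 0; an eighth of a turn on is -0.785; the washer is flat at about -1.25. Takes 0.16 N m to turn, and past 0 another 0.12 N m per rad; stays where it is left
- bangle_blue: blue beaded solid bangle, 72 mm across, 12 mm high, lying on the stand's disc; origin: centre of its underside
- bangle_purple: purple beaded solid bangle, 76 mm across, 12 mm high, lying beside the stand; origin: centre of its underside
- loupe: black round magnifier, 41 mm across, 28 mm high, standing; origin: centre of its underside
- ring_box: small open dark-blue box, 60 x 60 x 35 mm; origin: centre of its underside
- polish: amber bottle, 44 mm across, 95 mm high, standing; origin: centre of its underside
- driver: screwdriver with a blue handle, 150 mm long, lying; origin: under its middle
- dish: white bowl, 80 mm across, 30 mm high; origin: centre of its underside
There are look-alikes about, which are no part of the job. What is shaped like the stand but turquoise is not meant.

How it is judged (in metres and radians):
On the way, in this order (a step that is already met when the one before it is completed fails the run):
1. the arm lies straight above the index finger (within 0.1 rad) (value of joint first_nut between -0.1 and 0.1 rad), for 0.2 s.
2. the lock nut is tight on the arm's nut (at least 0.5 rad past touching), the arm still in line (all of step 1 and value of joint lock_nut below -0.5 rad), for 0.2 s.
At the end, for the whole second after the job is handed in: The arm lies above the index finger within 0.1 rad (6 degrees), the lock nut is tightened against the arm's nut at least 0.5 rad (29 degrees) past first touching (joint lock_nut below -0.5), and both stay still with nothing holding them (all of step 2 and velocity of joint first_nut between -0.05 and 0.05 rad/s and velocity of joint lock_nut between -0.05 and 0.05 rad/s).
It fails at once if one of the loose things around the stand is pushed more than 30 mm from its place (distance of any of bangle_blue, bangle_purple, loupe, ring_box, polish, driver, dish from where it was at the start of the episode above 0.03 m).
It also fails if it takes over 70 s, if anything falls off the work surface, if the arm or the gripper's body presses on something with over 40 N, if the wrist force passes 120 N, or if a joint passes its speed limit or range.

## Working session

There is one attempt and no reset: what is moved stays moved. The work goes in short steps, Python scripts to look and compute and a tool call to move; the robot and the scene stay as the last step left them, time stands still between calls to the robot, and variables do not carry over. Pictures are saved under pics/ and viewed, at most 10 in all, crops included, and the job is handed in when it is done.

Besides the shell and the picture viewer there is one more tool, called after "Call:" as name(argument=value, ...), one argument or row to a line, values as JSON. drive_tool: Moves the arm, as the interface text tells. Its arguments: {"type":"object","properties":{"rows":{"type":"array"}},"required":["rows"]}

```bash
mkdir -p pics; ls
cat > h.py <<'E'
import numpy as np, cv2
from workcell import get_state, get_image, grasp_offset
from scipy.spatial.transform import Rotation as Rn
def snap(n,f=None):
    d=get_image(n)
    if f: cv2.imwrite('pics/'+f,d['image'][:,:,::-1])
    return d
def pts(d):
    z=d['z_map'].astype(float); v,u=np.indices(z.shape)
    P=np.stack([u,v,np.ones_like(u)],-1)@np.linalg.inv(d['K']).T*z[...,None]
    return (P-d['t'])@d['R']   # world
def ray(d,u,v):
    r=d['R'].T@np.linalg.inv(d['K'])@[u,v,1]; return -d['R'].T@d['t'], r
E
python3 - <<'E'
from h import *
import pickle
a=snap('side','s0.png');b=snap('top','t0.png')
pickle.dump((a,b),open('d0.pkl','wb'))
for d in(a,b): print(d['K'],-d['R'].T@d['t'],d['R'])
s=get_state();print(s,grasp_offset)
E
```

```text
pics
[[484.9131601    0.         320.79351112]
 [  0.         484.9131601  236.73877261]
 [  0.           0.           1.        ]] [-95.28473654 946.73518211 961.22365674] [[-8.32451006e-01 -5.54098629e-01 -1.75554616e-04]
 [-3.30525921e-01  4.96820411e-01 -8.02447565e-01]
 [ 4.44722315e-01 -6.67940258e-01 -5.96722611e-01]]
[[487.07636323   0.         314.19113128]
 [  0.         487.07636323 229.26334817]
 [  0.           0.           1.        ]] [2.64381359e+02 1.19453842e+00 1.26556887e+03] [[ 3.26388541e-02 -9.99466976e-01 -6.84657682e-04]
 [-9.76454577e-01 -3.17411884e-02 -2.13375153e-01]
 [ 2.13239687e-01  7.63285762e-03 -9.76970100e-01]]
{'time': 0.1, 'joint_pos': array([ 1.2933817 ,  0.33280613, -0.06472993,  1.46087608,  0.02157923,
        1.34995413, -0.0885073 ]), 'joint_velocities': array([ 0.00136956, -0.00450676, -0.00102742, -0.00179481, -0.00093175,
        0.00019496, -0.00128703]), 'joint_torque': array([ 1.97777925e-03, -6.26748276e+01,  4.95759014e-02, -3.92433178e+01,
        1.63328525e-02,  7.05135462e-03, -2.58221758e-05]), 'eef_pos': array([ 157.46831126, -604.46108326,  230.58822151]), 'eef_rot': array([ 9.91892146e-01,  1.27080749e-01, -1.02647829e-04, -6.66712492e-04]), 'wrist_force': array([-0.79798563, -0.42588015, -0.17693175]), 'torque': array([0.03100998, 0.00436838, 0.00768624]), 'finger_force': 0.0, 'grip_width': 85.33991324877233} 18.700000000000003
```

View pics/s0.png

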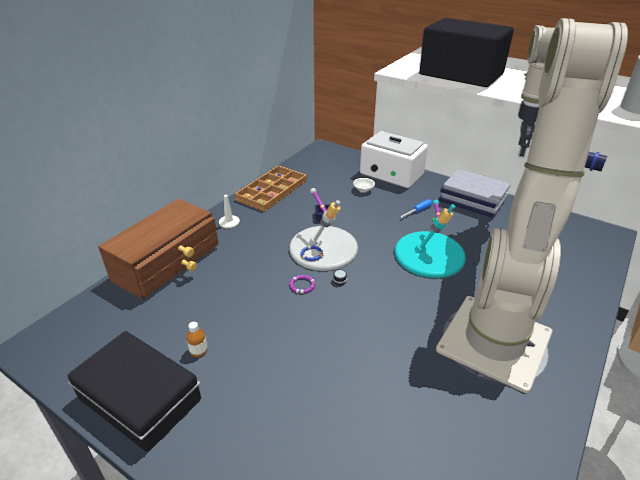

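View pics/t0.png

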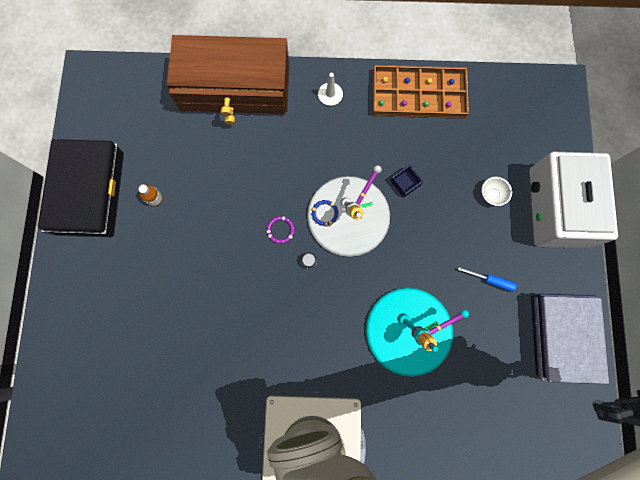

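Run:
```python
from h import *
import pickle
a,b=pickle.load(open('d0.pkl','rb'))
for nm,d in(('side',a),('top',b)):
    P=pts(d); hsv=cv2.cvtColor(d['image'],cv2.COLOR_RGB2HSV); H,S,V=[hsv[...,i].astype(int) for i in range(3)]
    c=P[216,349] if nm=='top' else P[248,323]
    near=np.hypot(P[...,0]-c[0],P[...,1]-c[1])<170
    disc=near&(abs(P[...,2]-18)<4)&(S<60)&(V>110)
    q=P[disc][:,:2]; cc,r=cv2.minEnclosingCircle(q.astype(np.float32)); print(nm,'disc',cc,r,np.median(P[disc][:,2]),disc.sum())
    for n,m in dict(green=(H>50)&(H<80)&(S>100),purp=(H>138)&(H<160)&(S>90),brass=(H>12)&(H<28)&(S>110),ball=(S<60)&(P[...,2]>150)).items():
        m=m&near&(P[...,2]>60)
        q=P[m]; vu=np.argwhere(m)
        if len(q): print(n,len(q),vu.min(0),vu.max(0),'mean',q.mean(0).round(),'min',q.min(0).round(),'max',q.max(0).round())
    for n,(u0,v0,u1,v1) in dict(z=(270,170,370,300) if nm=='side' else (300,150,410,260)).items():
        cv2.imwrite(f'pics/z_{nm}.png',cv2.resize(d['image'][v0:v1,u0:u1,::-1],None,fx=4,fy=4,interpolation=cv2.INTER_CUBIC))
x=[cv2.imread(f'pics/z_{n}.png') for n in('side','top')]
h=max(i.shape[0] for i in x); x=[cv2.copyMakeBorder(i,0,h-i.shape[0],0,0,0) for i in x]
o=np.hstack(x);cv2.imwrite('pics/z.png',cv2.resize(o,(800,int(o.shape[0]*800/o.shape[1]))))
```

```text
side disc (559.0135498046875, -45.52109909057617) 146.1695556640625 19.61700951275987 1484
purp 70 [192 313] [212 325] mean [ 616. -110.  152.] min [ 578. -132.  134.] max [647. -88. 168.]
brass 121 [203 320] [217 339] mean [547. -77. 162.] min [ 528. -102.  136.] max [601. -66. 184.]
ball 53 [188 310] [212 339] mean [ 598. -108.  175.] min [ 531. -141.  151.] max [664. -73. 193.]
top disc (565.4840087890625, -53.8216667175293) 136.39605712890625 18.496305313107293 3736
green 34 [202 360] [207 371] mean [ 583. -115.  109.] min [ 577. -128.  105.] max [ 590. -101.  114.]
purp 134 [172 356] [203 377] mean [ 616. -112.  152.] min [ 577. -135.  135.] max [650. -88. 169.]
brass 131 [193 349] [219 364] mean [553. -85. 168.] min [ 531. -106.  139.] max [601. -71. 189.]
ball 87 [166 355] [219 381] mean [ 609. -118.  175.] min [ 532. -144.  153.] max [663. -83. 196.]
```

View pics/z.png

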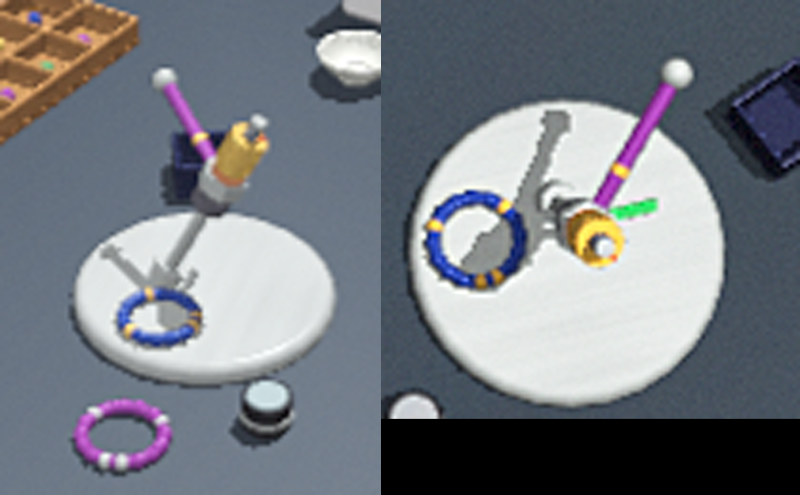

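```bash
cat > e1.py <<'E'
from h import *
import pickle
from scipy.optimize import least_squares
a,b=pickle.load(open('d0.pkl','rb'))
for nm,d in(('side',a),('top',b)):
    P=pts(d); hsv=cv2.cvtColor(d['image'],cv2.COLOR_RGB2HSV); H,S,V=[hsv[...,i].astype(int) for i in range(3)]
    c=np.array([570,-78])
    near=np.hypot(P[...,0]-c[0],P[...,1]-c[1])<170
    m=(near&(P[...,2]>12)&(P[...,2]<24)&(np.hypot(P[...,0]-c[0],P[...,1]-c[1])<125)).astype(np.uint8)
    cs,_=cv2.findContours(m,cv2.RETR_EXTERNAL,cv2.CHAIN_APPROX_NONE); k=max(cs,key=cv2.contourArea)[:,0]
    q=P[k[:,1],k[:,0]]
    f=least_squares(lambda p:np.hypot(q[:,0]-p[0],q[:,1]-p[1])-p[2],[570,-78,110],loss='soft_l1',f_scale=2); print(nm,'C',f.x.round(1),np.median(abs(f.fun)).round(2))
    tip=(S<70)&near&(P[...,2]>176)&(P[...,0]<580); q=P[tip]; print('tip',tip.sum(),q.mean(0).round(1) if len(q) else '')
    br=(H>12)&(H<28)&(S>110)&near&(P[...,2]>140)&(P[...,0]<575); print('nut',P[br].mean(0).round(1))
    for n,m in dict(green=(H>50)&(H<80)&(S>100),purp=(H>138)&(H<160)&(S>90)).items():
        q=P[m&near&(P[...,2]>60)]
        if len(q)>20: u=np.linalg.svd(q-q.mean(0))[2][0]; print(n,q.mean(0).round(1),u.round(3))
    red=((H<8)|(H>172))&(S>100)&near&(P[...,2]>140); print('red',P[red].round(0).tolist(),hsv[red].tolist())
E
python3 e1.py
```

```text
side C [566.5 -78.7  98.5] 12.04
tip 24 [537.9 -86.6 185.6]
nut [545.3 -76.7 163.1]
purp [ 615.5 -109.8  152.2] [-0.818  0.475 -0.325]
red [[536.0, -101.0, 167.0]] [[7, 118, 199]]
top C [572.6 -75.3 102.9] 7.49
tip 26 [537.5 -88.9 188.4]
nut [549.  -83.9 169.9]
green [ 583.  -115.3  109. ] [-0.255  0.967  0.016]
purp [ 616.2 -112.4  152. ] [-0.824  0.477 -0.306]
red [] []
```

Call:
drive_tool(
  rows=[
    {"tx": 15, "ty": -10, "tz": -15, "jaw": 100},
    {"tx": 23, "ty": -20, "tz": -15, "jaw": 100},
    {"tx": 23, "ty": -20, "tz": -15, "jaw": 100},
    {"tx": 23, "ty": -20, "tz": -15, "jaw": 100},
    {"tx": 23, "ty": -20, "tz": -15, "jaw": 100},
  ],
)

```text
validation failed for argument at $.ro...
```

Call:
drive_tool(
  rows=[
    {"tx": 23, "ty": -20, "tz": 0, "jaw": 100},
    {"tx": 23, "ty": -20, "tz": 0, "jaw": 100},
    {"tx": 23, "ty": -20, "tz": 0, "jaw": 100},
    {"tx": 23, "ty": -20, "tz": 0, "jaw": 100},
    {"tx": 23, "ty": -20, "tz": 0, "jaw": 100},
  ],
)

```text
validation failed for argument at $.ro...
```

```bash
python3 -c "
from h import *
s=get_state();print(s['time'],s['eef_pos'].round(),s['joint_pos'].round(2));print(Rn.from_quat(s['eef_rot']).as_matrix().round(3))"
```

```text
0.1 [ 157. -604.  231.] [ 1.29  0.33 -0.06  1.46  0.02  1.35 -0.09]
[[ 0.968  0.252 -0.   ]
 [ 0.252 -0.968  0.001]
 [-0.    -0.001 -1.   ]]
```

Perhaps all keys are required.

Call:
drive_tool(
  rows=[
    {"tx": 15, "ty": -10, "tz": -15, "ax": 0, "ay": 0, "az": 0, "jaw": 100},
    {"tx": 23, "ty": -20, "tz": -15, "ax": 0, "ay": 0, "az": 0, "jaw": 100},
    {"tx": 23, "ty": -20, "tz": -15, "ax": 0, "ay": 0, "az": 0, "jaw": 100},
    {"tx": 23, "ty": -20, "tz": -15, "ax": 0, "ay": 0, "az": 0, "jaw": 100},
    {"tx": 23, "ty": -20, "tz": -15, "ax": 0, "ay": 0, "az": 0, "jaw": 100},
  ],
)

```text
time: 0.52
eef_pos: [238.9, -489.3, 306.6]
eef_rot: [0.992, 0.127, -0.0, -0.0]
wrist_force: [0.3, 0.2, 0.5]
grip_width: 85.3
finger_force: 0.0
```

Call:
drive_tool(
  rows=[
    {"tx": 23, "ty": -21, "tz": 0, "ax": 0, "ay": 0, "az": 0, "jaw": 100},
    {"tx": 23, "ty": -21, "tz": 0, "ax": 0, "ay": 0, "az": 0, "jaw": 100},
    {"tx": 23, "ty": -21, "tz": 0, "ax": 0, "ay": 0, "az": 0, "jaw": 100},
    {"tx": 23, "ty": -21, "tz": 0, "ax": 0, "ay": 0, "az": 0, "jaw": 100},
    {"tx": 23, "ty": -21, "tz": 0, "ax": 0, "ay": 0, "az": 0, "jaw": 100},
  ],
)

```text
time: 0.93
eef_pos: [323.7, -358.7, 306.1]
eef_rot: [0.992, 0.127, -0.0, -0.0]
wrist_force: [-0.0, -0.3, 0.0]
grip_width: 85.6
finger_force: 0.0
```

Call:
drive_tool(
  rows=[
    {"tx": 23, "ty": -21, "tz": 0, "ax": 0, "ay": 0, "az": 0, "jaw": 100},
    {"tx": 23, "ty": -21, "tz": 0, "ax": 0, "ay": 0, "az": 0, "jaw": 100},
    {"tx": 23, "ty": -21, "tz": 0, "ax": 0, "ay": 0, "az": 0, "jaw": 100},
    {"tx": 23, "ty": -21, "tz": 0, "ax": 0, "ay": 0, "az": 0, "jaw": 100},
    {"tx": 23, "ty": -21, "tz": 0, "ax": 0, "ay": 0, "az": 0, "jaw": 100},
  ],
)

```text
time: 1.35
eef_pos: [408.4, -228.1, 306.1]
eef_rot: [0.992, 0.127, -0.0, 0.0]
wrist_force: [1.2, -1.2, 0.9]
grip_width: 85.2
finger_force: 0.0
```

Call:
drive_tool(
  rows=[
    {"tx": 10, "ty": -21, "tz": 0, "ax": 0, "ay": 0.109, "az": 0, "jaw": 100},
    {"tx": 10, "ty": -21, "tz": 0, "ax": 0, "ay": 0.109, "az": 0, "jaw": 100},
    {"tx": 10, "ty": -21, "tz": 0, "ax": 0, "ay": 0.109, "az": 0, "jaw": 100},
    {"tx": 10, "ty": -21, "tz": 0, "ax": 0, "ay": 0.109, "az": 0, "jaw": 100},
    {"tx": 10, "ty": -15, "tz": 0, "ax": 0, "ay": 0, "az": 0, "jaw": 100},
  ],
)

```text
time: 1.77
eef_pos: [427.0, -121.2, 314.7]
eef_rot: [0.968, 0.122, 0.216, -0.028]
wrist_force: [-0.0, -1.3, -0.2]
grip_width: 85.1
finger_force: 0.0
```

```bash
python3 -c "
from h import *
d=snap('wrist','w1.png')
s=get_state();print(s['time'],s['eef_pos'].round(),s['joint_pos'].round(2));print(Rn.from_quat(s['eef_rot']).as_matrix().round(3))
print(d['K'],d['R'],-d['R'].T@d['t'])
import pickle;pickle.dump(d,open('w1.pkl','wb'))"
```

```text
1.8167 [ 429. -118.  317.] [ 0.86 -0.37 -0.38  2.02 -0.46  1.16 -0.71]
[[ 0.877  0.252  0.41 ]
 [ 0.229 -0.968  0.107]
 [ 0.423 -0.    -0.906]]
[[333.83651474   0.         317.3760355 ]
 [  0.         333.83651474 240.51357845]
 [  0.           0.           1.        ]] [[ 0.24763184 -0.96885128 -0.0023799 ]
 [-0.96125155 -0.24538079 -0.12563332]
 [ 0.12113602  0.03339849 -0.99207389]] [ 437.99316823 -119.69609455  476.76220843]
```

View pics/w1.png

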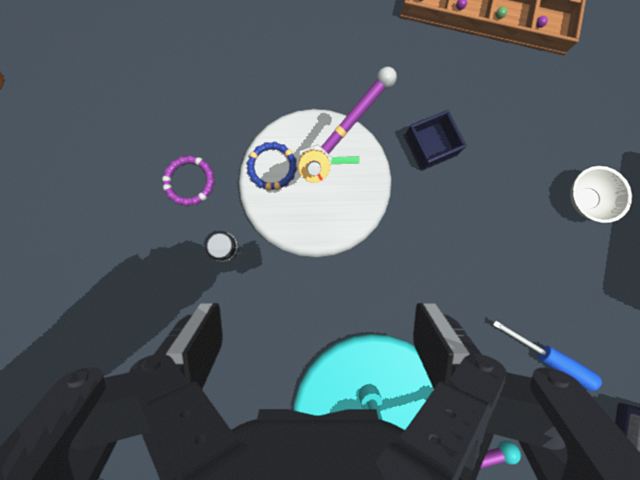

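```bash
cat > e2.py <<'E'
from h import *
import pickle,sys
from scipy.optimize import least_squares
d=pickle.load(open('w1.pkl','rb')); P=pts(d)
hsv=cv2.cvtColor(d['image'],cv2.COLOR_RGB2HSV); H,S,V=[hsv[...,i].astype(int) for i in range(3)]
v,u=np.indices(H.shape); near=(np.hypot(u-316,v-182)<82)
m=(near&(V>150)&(S<50)).astype(np.uint8)
cs,_=cv2.findContours(m,cv2.RETR_EXTERNAL,cv2.CHAIN_APPROX_NONE); k=cv2.convexHull(max(cs,key=cv2.contourArea))[:,0]
def onplane(u,v,z):
    o,r=ray(d,u,v); return o+r*(z-o[2])/r[2]
q=np.array([onplane(x,y,18) for x,y in k])
f=least_squares(lambda p:np.hypot(q[:,0]-p[0],q[:,1]-p[1])-p[2],[575,-78,110],loss='soft_l1',f_scale=1); print('C',f.x.round(1),abs(f.fun).mean())
print('plane z',np.median(P[(m>0)][:,2]))
n2=near&(P[...,2]>60)
def rep(n,mm):
    q=P[mm]; print(n,mm.sum(),q.mean(0).round(1),np.argwhere(mm).mean(0).round(1)); return q
g=rep('green',n2&(H>50)&(H<80)&(S>100)); w=np.linalg.svd(g-g.mean(0))[2][0]; print(w, g.min(0),g.max(0))
p=rep('purp',(P[...,2]>60)&(H>138)&(H<160)&(S>90)&(u>300)&(u<400)&(v<170)); w=np.linalg.svd(p-p.mean(0))[2][0]; print(w)
t=rep('tip',n2&(S<60)&(P[...,2]>180)); 
r=rep('red',n2&((H<9)|(H>170))&(S>120)&(P[...,2]>130)); print(r.round(1)[:12].tolist())
b=rep('brass',n2&(H>12)&(H<30)&(S>100)&(P[...,2]>130)); print(np.percentile(b[:,2],[5,50,95]))
E
python3 e2.py
```

```text
C [576.5 -79.6 107.1] 0.25568525610427484
plane z 17.313189190506712
green 170 [ 580.7 -114.4  109.4] [159.8 344.5]
[-0.36418978 -0.00477019  0.93131254] [ 437.99316823 -130.03732962  104.03064021] [588.11519981 -99.57206461 476.76220843]
purp 851 [ 614.2 -113.8  152.9] [113.5 355.3]
[-0.61821564  0.07521259  0.78240174]
tip 225 [506.2 -99.4 276. ] [171.4 315.8]
red 14 [535.7 -96.1 168. ] [176.8 319.6]
[[537.7, -95.0, 169.5], [536.9, -94.3, 168.4], [536.7, -95.3, 169.6], [536.1, -94.5, 167.8], [536.2, -95.4, 168.1], [536.2, -96.4, 168.9], [535.3, -95.7, 168.2], [535.8, -96.5, 167.2], [535.6, -97.6, 168.8], [534.6, -95.9, 167.4], [534.6, -96.8, 168.0], [535.3, -97.6, 166.5]]
brass 657 [548.5 -89.4 171.6] [161.5 315.7]
[144.69571668 171.54991817 176.6213349 ]
```

```bash
cat >> e2.py <<'E'
print('---')
ok=(d['z_map']>0)&(P[...,2]<220); n2&=ok
g=P[n2&(H>50)&(H<80)&(S>100)]; w=np.linalg.svd(g-np.median(g,0))[2][0]; w*=-np.sign(w[1]); print('green',w,g.mean(0)); yg=np.arctan2(w[0],-w[1])
tm=n2&(S<60)&(P[...,2]>182); t=P[tm]; print('tip',tm.sum(),np.median(t,0)); yt=np.arctan2(f.x[1]-np.median(t,0)[1],f.x[0]-np.median(t,0)[0]); print('yaw',yg,yt)
for yaw in (yg,yt):
    X=np.array([np.cos(yaw),np.sin(yaw),0]);s=np.array([0,0,np.cos(.4363)])-np.sin(.4363)*X; g0=np.array([np.sin(yaw),-np.cos(yaw),0]); tt=np.cross(s,g0)
    B=np.array([f.x[0],f.x[1],18])+35*X; M=np.array([g0,tt,s])
    print('yaw',yaw,'B',B.round(1),'s',s.round(3))
    pm=P[(ok&(P[...,2]>60)&(H>138)&(H<160)&(S>90)&(u>300)&(u<400)&(v<170))]; q=(pm-B)@M.T; w=np.linalg.svd(q-q.mean(0))[2][0]; w*=np.sign(w[0])
    print('arm mean',q.mean(0).round(1),'dir',w.round(3),'ang',np.arctan2(w[1],w[0]),np.arctan2(q.mean(0)[1],q.mean(0)[0]))
    print('tip',((np.median(t,0)-B)@M.T).round(1),'green',((g-B)@M.T).mean(0).round(1))
    bm=P[n2&(H>12)&(H<30)&(S>100)&(P[...,2]>150)]; q=(bm-B)@M.T; print('brass',q.mean(0).round(1),np.percentile(q[:,2],[5,50,80,95]))
    rm=P[n2&((H<9)|(H>170))&(S>120)&(P[...,2]>130)];print('red',((rm-B)@M.T).mean(0).round(1))
E
python3 e2.py|sed '1,/---/d'
```

```text
green [ 0.29200737 -0.95641482  0.00154519] [ 581.5444231  -114.35747167  107.27088518]
tip 154 [536.28887481 -90.54249911 187.44325614]
yaw 0.2963253789425446 0.2648906084734666
yaw 0.2963253789425446 B [609.9 -69.4  18. ] s [-0.404 -0.123  0.906]
arm mean [ 44.   49.1 123.4] dir [ 0.691  0.723 -0.001] ang 0.8081927131924213 0.8397514092019495
tip [ -1.3   2.2 185.9] green [34.7  1.2 97.9]
brass [ -1.5   3.5 167.9] [163.93129864 168.44101774 169.03355294 169.76521274]
red [  3.9  -8.1 169.3]
yaw 0.2648906084734666 B [610.3 -70.5  18. ] s [-0.408 -0.111  0.906]
arm mean [ 43.1  50.3 122.8] dir [ 0.67   0.742 -0.01 ] ang 0.8367344575016967 0.8621476392244211
tip [ -0.    2.1 186. ] green [34.8  2.2 97.5]
brass [ -0.4   3.5 167.9] [163.99260389 168.42382668 169.08118526 169.78746946]
red [  5.2  -7.9 169.2]
```

```bash
cat >> h.py <<'E'
yaw=.275
X=np.array([np.cos(yaw),np.sin(yaw),0]);s=np.array([0,0,np.cos(.4363)])-np.sin(.4363)*X
g0=np.array([np.sin(yaw),-np.cos(yaw),0]); t0=np.cross(s,g0); M=np.array([g0,t0,s]); B=np.array([612,-69.6,18.8])
def go(rad,ang,ax,xang):
    """target TCP at stem coords; tool z=-s, tool x at angle xang from index dir"""
    S=get_state(); R0=Rn.from_quat(S['eef_rot']).as_matrix()
    x=np.cos(xang)*g0+np.sin(xang)*t0; R1=np.stack([x,np.cross(-s,x),-s],1)
    p=B+rad*(np.cos(ang)*g0+np.sin(ang)*t0)+ax*s
    print('t',S['time'],'joints',S['joint_pos'].round(2),'rotvec',Rn.from_matrix(R0.T@R1).as_rotvec().round(3),'shift(final frame)',(R1.T@(p-S['eef_pos'])).round(1),'stem TCP',(M@(S['eef_pos']-B)).round(1),'F',np.linalg.norm(S['wrist_force']).round(1),'w',S['grip_width'])
E
python3 -c "
from h import *
go(82,.845,106,.845)"
```

```text
t 1.8167 joints [ 0.86 -0.37 -0.38  2.02 -0.46  1.16 -0.71] rotvec [ 0.008 -0.004  0.708] shift(final frame) [118.1 -28.  244.1] stem TCP [ -3.  -45.6 350.1] F 3.5 w 85.45922949910607
```

Call:
drive_tool(
  rows=[
    {"tx": 0, "ty": 0, "tz": 0, "ax": 0, "ay": 0, "az": 0.118, "jaw": 100},
    {"tx": 0, "ty": 0, "tz": 0, "ax": 0, "ay": 0, "az": 0.118, "jaw": 100},
    {"tx": 0, "ty": 0, "tz": 0, "ax": 0, "ay": 0, "az": 0.118, "jaw": 100},
    {"tx": 0, "ty": 0, "tz": 0, "ax": 0, "ay": 0, "az": 0.118, "jaw": 100},
    {"tx": 0, "ty": 0, "tz": 0, "ax": 0.008, "ay": -0.004, "az": 0.118, "jaw": 100},
  ],
)

```text
time: 2.23
eef_pos: [429.8, -121.3, 316.9]
eef_rot: [0.962, -0.164, 0.195, -0.093]
wrist_force: [-0.6, -0.5, 0.3]
grip_width: 85.5
finger_force: 0.0
```

Call:
drive_tool(
  rows=[
    {"tx": 0, "ty": 0, "tz": 0, "ax": 0, "ay": 0, "az": 0.118, "jaw": 100},
    {"tx": 29, "ty": -7, "tz": 10, "ax": 0, "ay": 0, "az": 0, "jaw": 100},
    {"tx": 29, "ty": -7, "tz": 25, "ax": 0, "ay": 0, "az": 0, "jaw": 100},
    {"tx": 29, "ty": -7, "tz": 25, "ax": 0, "ay": 0, "az": 0, "jaw": 100},
    {"tx": 29, "ty": -7, "tz": 25, "ax": 0, "ay": 0, "az": 0, "jaw": 100},
  ],
)

```text
time: 2.65
eef_pos: [573.3, -140.2, 284.5]
eef_rot: [0.951, -0.219, 0.191, -0.104]
wrist_force: [-0.7, -0.3, -0.2]
grip_width: 85.5
finger_force: 0.0
```

Call:
drive_tool(
  rows=[
    {"tx": 0, "ty": 0, "tz": 25, "ax": 0, "ay": 0, "az": 0, "jaw": 100},
    {"tx": 0, "ty": 0, "tz": 25, "ax": 0, "ay": 0, "az": 0, "jaw": 100},
    {"tx": 0, "ty": 0, "tz": 25, "ax": 0, "ay": 0, "az": 0, "jaw": 100},
    {"tx": 0, "ty": 0, "tz": 10, "ax": 0, "ay": 0, "az": 0, "jaw": 100},
    {"tx": 0, "ty": 0, "tz": 0, "ax": 0, "ay": 0, "az": 0, "jaw": 100},
  ],
)

```text
time: 3.07
eef_pos: [605.4, -129.1, 204.9]
eef_rot: [0.952, -0.218, 0.188, -0.105]
wrist_force: [0.0, 0.4, 1.0]
grip_width: 85.3
finger_force: 0.0
```

```bash
python3 -c "
from h import *
d=snap('wrist','w2.png')
import pickle;pickle.dump(d,open('w1.pkl','wb'))
go(82,.845,106,.845)"
```

```text
t 3.1167 joints [ 0.91  0.15 -0.7   1.84 -0.16  0.81 -1.7 ] rotvec [-0.001  0.002 -0.001] shift(final frame) [ 0.4 -2.7 73.9] stem TCP [ 56.2  59.2 179.9] F 1.3 w 85.84410032477382
```

View pics/w2.png

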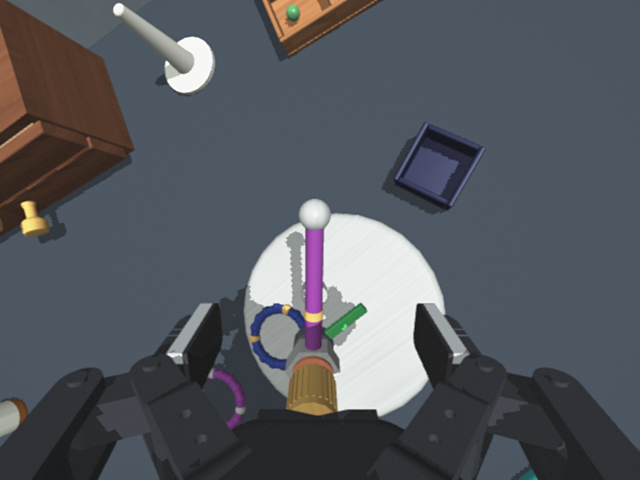

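Call:
drive_tool(
  rows=[
    {"tx": 0, "ty": 0, "tz": 0, "ax": 0, "ay": 0, "az": -0.125, "jaw": 100},
    {"tx": 0, "ty": 0, "tz": 0, "ax": 0, "ay": 0, "az": -0.125, "jaw": 100},
    {"tx": 0, "ty": 0, "tz": 0, "ax": 0, "ay": 0, "az": -0.125, "jaw": 100},
    {"tx": 0, "ty": 0, "tz": 0, "ax": 0, "ay": 0, "az": -0.125, "jaw": 100},
    {"tx": 0, "ty": 0, "tz": 0, "ax": 0, "ay": 0, "az": -0.125, "jaw": 100},
  ],
)

```text
time: 3.53
eef_pos: [606.3, -131.0, 209.7]
eef_rot: [0.972, 0.088, 0.214, -0.039]
wrist_force: [-0.7, -0.3, -0.3]
grip_width: 85.5
finger_force: 0.0
```

Call:
drive_tool(
  rows=[
    {"tx": 0, "ty": 0, "tz": 0, "ax": 0, "ay": 0, "az": -0.125, "jaw": 100},
    {"tx": 0, "ty": 0, "tz": 0, "ax": 0, "ay": 0, "az": -0.125, "jaw": 100},
    {"tx": 0, "ty": 0, "tz": 0, "ax": 0, "ay": 0, "az": -0.125, "jaw": 100},
    {"tx": 0, "ty": 0, "tz": 0, "ax": 0, "ay": 0, "az": -0.125, "jaw": 100},
    {"tx": 0, "ty": 0, "tz": 0, "ax": 0, "ay": 0, "az": -0.125, "jaw": 100},
  ],
)

```text
time: 3.95
eef_pos: [606.3, -131.0, 209.6]
eef_rot: [0.898, 0.382, 0.215, 0.029]
wrist_force: [-0.2, -0.3, -0.4]
grip_width: 85.2
finger_force: 0.0
```

Call:
drive_tool(
  rows=[
    {"tx": 0, "ty": 0, "tz": 0, "ax": 0, "ay": 0, "az": -0.125, "jaw": 100},
    {"tx": 0, "ty": 0, "tz": 0, "ax": 0, "ay": 0, "az": -0.125, "jaw": 100},
    {"tx": 0, "ty": 0, "tz": 0, "ax": 0, "ay": 0, "az": -0.125, "jaw": 100},
    {"tx": 0, "ty": 0, "tz": 0, "ax": 0, "ay": 0, "az": -0.125, "jaw": 100},
    {"tx": 0, "ty": 0, "tz": 0, "ax": 0, "ay": 0, "az": -0.125, "jaw": 100},
  ],
)

```text
time: 4.37
eef_pos: [606.2, -131.1, 209.5]
eef_rot: [0.737, 0.64, 0.196, 0.094]
wrist_force: [-0.1, 0.3, -0.5]
grip_width: 85.2
finger_force: 0.0
```

Call:
drive_tool(
  rows=[
    {"tx": 0, "ty": 0, "tz": 0, "ax": 0, "ay": 0, "az": -0.125, "jaw": 100},
    {"tx": 0, "ty": 0, "tz": 0, "ax": 0, "ay": 0, "az": -0.125, "jaw": 100},
    {"tx": 0, "ty": 0, "tz": 0, "ax": 0, "ay": 0, "az": -0.125, "jaw": 100},
    {"tx": 0, "ty": 0, "tz": 0, "ax": 0, "ay": 0, "az": -0.125, "jaw": 100},
    {"tx": 0, "ty": 0, "tz": 0, "ax": 0, "ay": 0, "az": -0.125, "jaw": 100},
  ],
)

```text
time: 4.78
eef_pos: [606.2, -131.1, 209.4]
eef_rot: [0.505, 0.836, 0.157, 0.149]
wrist_force: [0.5, 0.4, 0.4]
grip_width: 85.7
finger_force: 0.0
```

Call:
drive_tool(
  rows=[
    {"tx": 0, "ty": 0, "tz": 0, "ax": 0, "ay": 0, "az": -0.125, "jaw": 100},
    {"tx": 0, "ty": 0, "tz": 0, "ax": 0, "ay": 0, "az": -0.125, "jaw": 100},
    {"tx": 0, "ty": 0, "tz": 0, "ax": 0, "ay": 0, "az": -0.125, "jaw": 100},
    {"tx": 0, "ty": 0, "tz": 0, "ax": 0, "ay": 0, "az": -0.125, "jaw": 100},
    {"tx": 0, "ty": 0, "tz": 0, "ax": 0, "ay": 0, "az": -0.12, "jaw": 100},
  ],
)

```text
time: 5.2
eef_pos: [606.2, -131.2, 209.2]
eef_rot: [0.226, 0.95, 0.104, 0.19]
wrist_force: [0.3, 0.2, -0.8]
grip_width: 85.4
finger_force: 0.0
```

```bash
python3 -c "
from h import *
go(82,.845,106,.845-np.pi)"
```

```text
t 5.2 joints [ 1.29  0.26 -1.15  1.82  0.06  0.82  1.28] rotvec [-0.002  0.002 -0.016] shift(final frame) [ 1.4  3.2 76. ] stem TCP [ 57.8  60.2 182. ] F 0.9 w 85.43517441366603
```

Call:
drive_tool(
  rows=[
    {"tx": 1, "ty": 3, "tz": 16, "ax": 0, "ay": 0, "az": -0.016, "jaw": 100},
    {"tx": 0, "ty": 0, "tz": 20, "ax": 0, "ay": 0, "az": 0, "jaw": 100},
    {"tx": 0, "ty": 0, "tz": 20, "ax": 0, "ay": 0, "az": 0, "jaw": 100},
    {"tx": 0, "ty": 0, "tz": 20, "ax": 0, "ay": 0, "az": 0, "jaw": 60},
    {"tx": 0, "ty": 0, "tz": 0, "ax": 0, "ay": 0, "az": 0, "jaw": 40},
  ],
)

```text
time: 5.62
eef_pos: [636.8, -118.6, 137.5]
eef_rot: [0.221, 0.951, 0.104, 0.188]
wrist_force: [-1.0, 0.5, -0.0]
grip_width: 64.1
finger_force: 0.0
```

Call:
drive_tool(
  rows=[
    {"tx": 0, "ty": 0, "tz": 0, "ax": 0, "ay": 0, "az": 0, "jaw": 0},
    {"tx": 0, "ty": 0, "tz": 0, "ax": 0, "ay": 0, "az": 0, "jaw": 0},
    {"tx": 0, "ty": 0, "tz": 0, "ax": 0, "ay": 0, "az": 0, "jaw": 0},
    {"tx": 0, "ty": 0, "tz": 0, "ax": 0, "ay": 0, "az": 0, "jaw": 0},
    {"tx": 0, "ty": 0, "tz": 0, "ax": 0, "ay": 0, "az": 0, "jaw": 0},
  ],
)

```text
time: 6.03
eef_pos: [637.7, -119.1, 140.5]
eef_rot: [0.221, 0.951, 0.104, 0.191]
wrist_force: [-3.1, -1.7, 6.4]
grip_width: 9.9
finger_force: 58.5
```

```bash
python3 -c "
from h import *
go(82,0,104.5,-np.pi)"
```

```text
t 6.0333 joints [ 1.1   0.4  -1.03  1.84  0.24  0.7   1.14] rotvec [0.001 0.002 0.839] shift(final frame) [-27.4 -61.6   1. ] stem TCP [ 54.6  61.6 105.5] F 7.4 w 9.893357149463421
```

Call:
drive_tool(
  rows=[
    {"tx": 0.45, "ty": -8.65, "tz": 0.2, "ax": 0, "ay": 0, "az": 0.1055, "jaw": 0},
    {"tx": 0.45, "ty": -8.65, "tz": 0.2, "ax": 0, "ay": 0, "az": 0.1055, "jaw": 0},
    {"tx": 0.45, "ty": -8.65, "tz": 0.2, "ax": 0, "ay": 0, "az": 0.1055, "jaw": 0},
    {"tx": 0.45, "ty": -8.65, "tz": 0.2, "ax": 0, "ay": 0, "az": 0.1055, "jaw": 0},
    {"tx": 0, "ty": 0, "tz": 0, "ax": 0, "ay": 0, "az": 0, "jaw": 0},
  ],
)

```text
time: 6.45
eef_pos: [618.3, -146.3, 127.2]
eef_rot: [0.419, 0.882, 0.142, 0.163]
wrist_force: [-7.3, -1.5, 8.9]
grip_width: 9.7
finger_force: 59.2
```

```bash
python3 -c "
from h import *
go(82,0,104.5,-np.pi)"
```

```text
t 6.45 joints [ 1.1   0.36 -0.95  1.87  0.13  0.67  0.84] rotvec [-0.     0.002  0.409] shift(final frame) [ -6.5 -32.4  -0. ] stem TCP [ 75.5  32.4 104.5] F 11.6 w 9.703989099953342
```

Call:
drive_tool(
  rows=[
    {"tx": 0.43, "ty": -8.3, "tz": 0.2, "ax": 0, "ay": 0, "az": 0.102, "jaw": 0},
    {"tx": 0.43, "ty": -8.3, "tz": 0.2, "ax": 0, "ay": 0, "az": 0.102, "jaw": 0},
    {"tx": 0.43, "ty": -8.3, "tz": 0.2, "ax": 0, "ay": 0, "az": 0.102, "jaw": 0},
    {"tx": 0.43, "ty": -8.3, "tz": 0.2, "ax": 0, "ay": 0, "az": 0.102, "jaw": 0},
    {"tx": 0, "ty": 0, "tz": 0, "ax": 0, "ay": 0, "az": 0, "jaw": 0},
  ],
)

```text
time: 6.87
eef_pos: [592.0, -160.6, 112.7]
eef_rot: [0.589, 0.779, 0.172, 0.131]
wrist_force: [-7.8, -2.1, 9.3]
grip_width: 9.6
finger_force: 59.4
```

```bash
python3 -c "
from h import *
d=snap('wrist','w3.png')
import pickle;pickle.dump(d,open('w1.pkl','wb'))
go(82,0,104.5,-np.pi)"
```

```text
t 6.9167 joints [ 1.11  0.31 -0.88  1.93  0.02  0.63  0.57] rotvec [-0.     0.002  0.006] shift(final frame) [ 0.1 -0.3 -0.8] stem TCP [ 82.1   0.3 103.7] F 12.2 w 10.049422968654845
```

View pics/w3.png

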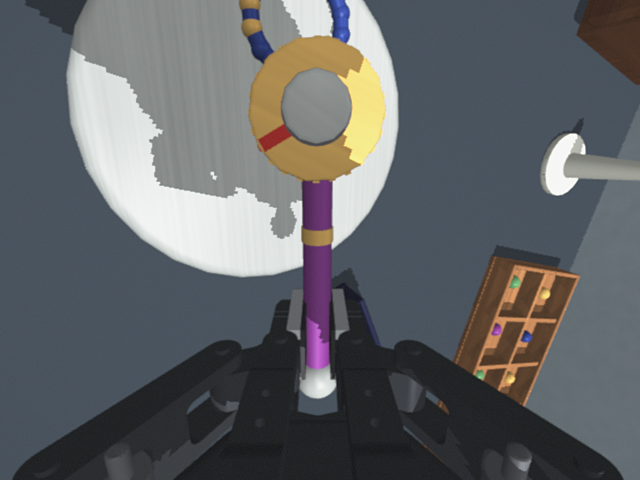

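Call:
drive_tool(
  rows=[
    {"tx": 0, "ty": 0, "tz": 0, "ax": 0, "ay": 0, "az": 0, "jaw": 100},
    {"tx": 0, "ty": 0, "tz": 0, "ax": 0, "ay": 0, "az": 0, "jaw": 100},
    {"tx": 0, "ty": 0, "tz": 0, "ax": 0, "ay": 0, "az": 0, "jaw": 100},
    {"tx": 0, "ty": 0, "tz": -15, "ax": 0, "ay": 0, "az": 0, "jaw": 100},
    {"tx": 0, "ty": 0, "tz": -30, "ax": 0, "ay": 0, "az": 0, "jaw": 100},
  ],
)

```text
time: 7.33
eef_pos: [573.6, -162.6, 151.1]
eef_rot: [0.585, 0.782, 0.173, 0.129]
wrist_force: [0.1, -0.1, 0.7]
grip_width: 69.4
finger_force: 0.0
```

Call:
drive_tool(
  rows=[
    {"tx": 0, "ty": 0, "tz": -30, "ax": 0, "ay": 0, "az": 0, "jaw": 100},
    {"tx": 0, "ty": 0, "tz": -30, "ax": 0, "ay": 0, "az": 0, "jaw": 100},
    {"tx": 0, "ty": 0, "tz": -30, "ax": 0, "ay": 0, "az": 0, "jaw": 100},
    {"tx": 0, "ty": 0, "tz": -10, "ax": 0, "ay": 0, "az": -0.12, "jaw": 100},
    {"tx": 0, "ty": 0, "tz": 0, "ax": 0, "ay": 0, "az": -0.12, "jaw": 100},
  ],
)

```text
time: 7.75
eef_pos: [534.4, -177.0, 246.6]
eef_rot: [0.486, 0.847, 0.154, 0.154]
wrist_force: [-0.9, -0.1, 0.6]
grip_width: 85.2
finger_force: 0.0
```

Call:
drive_tool(
  rows=[
    {"tx": 0, "ty": 0, "tz": 0, "ax": 0, "ay": 0, "az": -0.125, "jaw": 100},
    {"tx": 0, "ty": 0, "tz": 0, "ax": 0, "ay": 0, "az": -0.125, "jaw": 100},
    {"tx": 0, "ty": 0, "tz": 0, "ax": 0, "ay": 0, "az": -0.125, "jaw": 100},
    {"tx": 0, "ty": 0, "tz": 0, "ax": 0, "ay": 0, "az": -0.125, "jaw": 100},
    {"tx": 0, "ty": 0, "tz": 0, "ax": 0, "ay": 0, "az": -0.125, "jaw": 100},
  ],
)

```text
time: 8.17
eef_pos: [534.0, -175.4, 243.7]
eef_rot: [0.201, 0.955, 0.101, 0.192]
wrist_force: [-0.2, 0.2, -0.5]
grip_width: 85.3
finger_force: 0.0
```

Call:
drive_tool(
  rows=[
    {"tx": 0, "ty": 0, "tz": 0, "ax": 0, "ay": 0, "az": -0.125, "jaw": 100},
    {"tx": 0, "ty": 0, "tz": 0, "ax": 0, "ay": 0, "az": -0.125, "jaw": 100},
    {"tx": 0, "ty": 0, "tz": 0, "ax": 0, "ay": 0, "az": -0.125, "jaw": 100},
    {"tx": 0, "ty": 0, "tz": 0, "ax": 0, "ay": 0, "az": -0.125, "jaw": 100},
    {"tx": 0, "ty": 0, "tz": 0, "ax": 0, "ay": 0, "az": 0, "jaw": 100},
  ],
)

```text
time: 8.58
eef_pos: [534.0, -175.4, 243.7]
eef_rot: [-0.041, 0.975, 0.05, 0.211]
wrist_force: [0.3, -1.2, -0.3]
grip_width: 85.2
finger_force: 0.0
```

Run:
```python
from h import *
d=snap('wrist','w4.png')
import pickle;pickle.dump(d,open('w1.pkl','wb'))
go(0,0,215,-np.pi-1.37)
```

```text
t 8.6333 joints [ 1.4   0.   -0.98  1.89 -0.34  0.94  2.23] rotvec [ 1.000e-03 -1.000e-03  2.742e+00] shift(final frame) [ 15.1 -79.3  32.7] stem TCP [ 80.7   1.  247.7] F 0.8 w 85.31585850897002
```

View pics/w4.png

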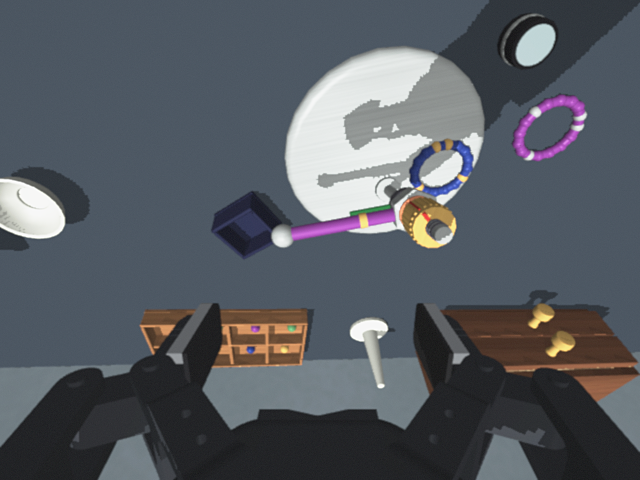

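```bash
cat > e3.py <<'E'
from h import *
import pickle
d=pickle.load(open('w1.pkl','rb')); P=pts(d); Q=(P-B)@M.T
hsv=cv2.cvtColor(d['image'],cv2.COLOR_RGB2HSV); H,S,V=[hsv[...,i].astype(int) for i in range(3)]
ok=(d['z_map']>0)&(Q[...,2]>60)&(Q[...,2]<200)&(np.hypot(Q[...,0],Q[...,1])<130)
def ln(n,m):
    q=Q[m&ok]; w=np.linalg.svd(q-q.mean(0))[2][0]; w*=np.sign(w[0]); print(n,len(q),q.mean(0).round(1),'dir ang',np.arctan2(w[1],w[0]).round(3),'pos ang',np.arctan2(q.mean(0)[1],q.mean(0)[0]).round(3))
ln('green',(H>50)&(H<80)&(S>100)); ln('arm',(H>138)&(H<160)&(S>90))
t=ok&(Q[...,2]>178); print('stem end',t.sum(),np.median(Q[t],0).round(1))
b=ok&(H>12)&(H<30)&(S>100)&(np.hypot(Q[...,0],Q[...,1])<25); z=Q[b][:,2]; h,e=np.histogram(z,np.arange(125,180,1.)); print(dict(zip(e.astype(int).tolist(),h.tolist()))); print('nut mean xy top',Q[b&(Q[...,2]>np.percentile(z,80)-3)].mean(0).round(1))
r=ok&((H<9)|(H>170))&(S>150)&(Q[...,2]>130); print('red',np.median(Q[r],0).round(1))
E
python3 e3.py; python3 -c "
from h import *
go(0,0,215,-np.pi+1.365)"
```

```text
green 130 [32.5 -3.2 97.7] dir ang -0.003 pos ang -0.098
arm 1211 [ 62.2  -1.4 121.6] dir ang 0.007 pos ang -0.023
stem end 375 [  0.8  -2.1 186.4]
{125: 0, 126: 2, 127: 3, 128: 3, 129: 0, 130: 0, 131: 0, 132: 0, 133: 0, 134: 0, 135: 1, 136: 3, 137: 10, 138: 10, 139: 11, 140: 9, 141: 14, 142: 17, 143: 11, 144: 20, 145: 12, 146: 15, 147: 25, 148: 13, 149: 17, 150: 17, 151: 17, 152: 10, 153: 20, 154: 15, 155: 25, 156: 20, 157: 17, 158: 18, 159: 23, 160: 18, 161: 22, 162: 32, 163: 48, 164: 37, 165: 19, 166: 32, 167: 136, 168: 479, 169: 234, 170: 15, 171: 0, 172: 0, 173: 0, 174: 0, 175: 0, 176: 0, 177: 0, 178: 0}
nut mean xy top [  1.5  -3.1 168.6]
red [  6.4 -12.3 168.2]
t 8.6333 joints [ 1.4   0.   -0.98  1.89 -0.34  0.94  2.23] rotvec [0.001 0.    0.007] shift(final frame) [17.4 78.8 32.7] stem TCP [ 80.7   1.  247.7] F 0.8 w 85.31585850897002
```

Call:
drive_tool(
  rows=[
    {"tx": 6, "ty": 26, "tz": 0, "ax": 0, "ay": 0, "az": 0, "jaw": 100},
    {"tx": 6, "ty": 26, "tz": 0, "ax": 0, "ay": 0, "az": 0, "jaw": 100},
    {"tx": 6.3, "ty": 26.3, "tz": 0, "ax": 0, "ay": 0, "az": 0, "jaw": 100},
    {"tx": 0, "ty": 0, "tz": 25, "ax": 0, "ay": 0, "az": 0, "jaw": 100},
    {"tx": 0, "ty": 0, "tz": 0, "ax": 0, "ay": 0, "az": 0, "jaw": 100},
  ],
)

```text
time: 9.05
eef_pos: [519.5, -94.2, 218.3]
eef_rot: [-0.038, 0.976, 0.05, 0.21]
wrist_force: [-0.6, 0.3, -0.5]
grip_width: 85.3
finger_force: 0.0
```

```bash
python3 -c "
from h import *
d=snap('wrist','w5.png')
import pickle;pickle.dump(d,open('w1.pkl','wb'))
go(0,0,142,-np.pi+1.365)";python3 e3.py
```

```text
t 9.1 joints [ 1.38 -0.15 -1.04  2.02 -0.49  0.89  2.22] rotvec [ 0.001 -0.001  0.007] shift(final frame) [-2.4 -0.  80.2] stem TCP [ -0.5  -2.4 222.2] F 0.7 w 85.23806472945417
green 156 [35.  -3.1 97.6] dir ang 0.0 pos ang -0.087
arm 1427 [ 62.1  -1.6 121.3] dir ang 0.002 pos ang -0.026
stem end 420 [ -0.8  -2.7 186.4]
{125: 0, 126: 1, 127: 1, 128: 0, 129: 0, 130: 0, 131: 0, 132: 0, 133: 0, 134: 0, 135: 1, 136: 5, 137: 5, 138: 6, 139: 14, 140: 15, 141: 12, 142: 11, 143: 12, 144: 12, 145: 14, 146: 17, 147: 14, 148: 7, 149: 20, 150: 16, 151: 17, 152: 18, 153: 21, 154: 14, 155: 16, 156: 18, 157: 17, 158: 21, 159: 21, 160: 25, 161: 21, 162: 27, 163: 50, 164: 38, 165: 27, 166: 29, 167: 103, 168: 402, 169: 220, 170: 14, 171: 0, 172: 0, 173: 0, 174: 0, 175: 1, 176: 0, 177: 0, 178: 0}
nut mean xy top [ -4.5  -3.6 168.7]
red [  6.3 -12.2 168.4]
```

View pics/w5.png

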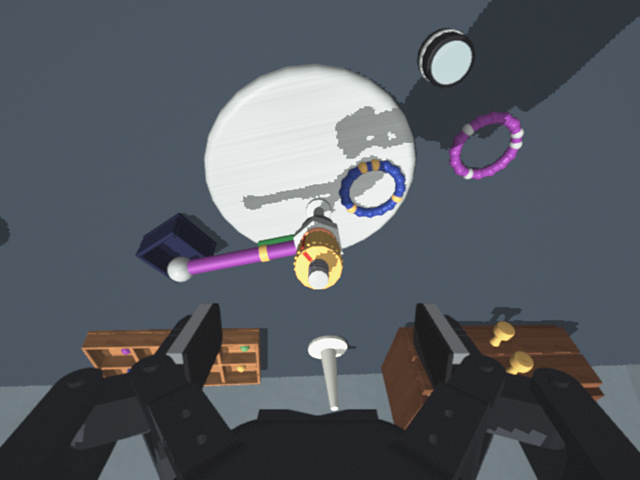

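Call:
drive_tool(
  rows=[
    {"tx": -1, "ty": 0, "tz": 20, "ax": 0, "ay": 0, "az": 0, "jaw": 100},
    {"tx": 0, "ty": 0, "tz": 20, "ax": 0, "ay": 0, "az": 0, "jaw": 100},
    {"tx": 0, "ty": 0, "tz": 20, "ax": 0, "ay": 0, "az": 0, "jaw": 100},
    {"tx": 0, "ty": 0, "tz": 20, "ax": 0, "ay": 0, "az": 0, "jaw": 80},
    {"tx": 0, "ty": 0, "tz": 0, "ax": 0, "ay": 0, "az": 0, "jaw": 60},
  ],
)

```text
time: 9.52
eef_pos: [552.6, -86.8, 144.8]
eef_rot: [-0.036, 0.976, 0.054, 0.209]
wrist_force: [-1.0, -0.8, -0.1]
grip_width: 63.9
finger_force: 0.0
```

Call:
drive_tool(
  rows=[
    {"tx": 0, "ty": 0, "tz": 0, "ax": 0, "ay": 0, "az": 0, "jaw": 40},
    {"tx": 0, "ty": 0, "tz": 0, "ax": 0, "ay": 0, "az": 0, "jaw": 0},
    {"tx": 0, "ty": 0, "tz": 0, "ax": 0, "ay": 0, "az": 0, "jaw": 0},
    {"tx": 0, "ty": 0, "tz": 0, "ax": 0, "ay": 0, "az": 0, "jaw": 0},
    {"tx": 0, "ty": 0, "tz": 0, "ax": 0, "ay": 0, "az": 0, "jaw": 0},
  ],
)

```text
time: 9.93
eef_pos: [553.4, -85.3, 149.5]
eef_rot: [-0.039, 0.976, 0.051, 0.21]
wrist_force: [-13.7, 8.9, 17.4]
grip_width: 28.1
finger_force: 57.6
```

```bash
python3 -c "
from h import *
go(0,0,142,-np.pi+1.365);S=get_state();print(S['wrist_force'],S['torque'],M@S['torque'],S['finger_force'])"
```

```text
t 9.9333 joints [ 1.32  0.13 -1.16  2.04 -0.12  0.67  1.92] rotvec [ 0.001 -0.001  0.01 ] shift(final frame) [ 0.1 -0.8  2.1] stem TCP [ -0.8   0.3 144.1] F 23.8 w 28.08586112904289
[-13.69187941   8.90770805  17.36104655] [2.08812393 1.65039268 1.07454212] [-1.02135584  2.68166658 -0.06476799] 57.57478952407837
```

Call:
drive_tool(
  rows=[
    {"tx": 0, "ty": 0.8, "tz": -1.5, "ax": 0, "ay": 0, "az": 0, "jaw": 0},
    {"tx": 0, "ty": 0, "tz": 0, "ax": 0, "ay": 0, "az": 0, "jaw": 0},
    {"tx": 0, "ty": 0, "tz": 0.2, "ax": 0, "ay": 0, "az": 0.12, "jaw": 0},
    {"tx": 0, "ty": 0, "tz": 0.23, "ax": 0, "ay": 0, "az": 0.12, "jaw": 0},
    {"tx": 0, "ty": 0, "tz": 0.23, "ax": 0, "ay": 0, "az": 0.12, "jaw": 0},
  ],
)

```text
time: 10.35
eef_pos: [553.1, -85.3, 149.6]
eef_rot: [0.14, 0.966, 0.088, 0.198]
wrist_force: [7.7, 5.3, -10.7]
grip_width: 28.4
finger_force: 61.5
```

```bash
cat > q.py <<'E'
from h import *
go(0,0,142,-np.pi+1.365);S=get_state();print('F stem',(M@S['wrist_force']).round(1),'T stem',(M@S['torque']).round(2),S['finger_force'])
E
python3 q.py
```

```text
t 10.35 joints [ 1.27  0.11 -1.1   2.04 -0.15  0.66  1.57] rotvec [ 0.     0.001 -0.356] shift(final frame) [-0.2 -0.8  2.3] stem TCP [ -0.8   0.  144.3] F 14.2 w 28.354558482867937
F stem [ -3.    3.5 -13.5] T stem [0.24 0.56 0.17] 61.540939807891846
```

Call:
drive_tool(
  rows=[
    {"tx": 0, "ty": 0, "tz": 0.5, "ax": 0, "ay": 0, "az": 0.12, "jaw": 0},
    {"tx": 0, "ty": 0, "tz": 0.4, "ax": 0, "ay": 0, "az": 0.12, "jaw": 0},
    {"tx": 0, "ty": 0, "tz": 0.4, "ax": 0, "ay": 0, "az": 0.12, "jaw": 0},
    {"tx": 0, "ty": 0, "tz": 0.23, "ax": 0, "ay": 0, "az": 0.12, "jaw": 0},
    {"tx": 0, "ty": 0, "tz": 0.23, "ax": 0, "ay": 0, "az": 0.12, "jaw": 0},
  ],
)

```text
time: 10.77
eef_pos: [553.5, -85.5, 148.2]
eef_rot: [0.419, 0.882, 0.142, 0.163]
wrist_force: [-0.8, 4.6, -0.8]
grip_width: 27.9
finger_force: 62.5
```

Call:
drive_tool(
  rows=[
    {"tx": 0, "ty": 0, "tz": 0.23, "ax": 0, "ay": 0, "az": 0.12, "jaw": 0},
    {"tx": 0, "ty": 0, "tz": 0.23, "ax": 0, "ay": 0, "az": 0.12, "jaw": 0},
    {"tx": 0, "ty": 0, "tz": 0.23, "ax": 0, "ay": 0, "az": 0.12, "jaw": 0},
    {"tx": 0, "ty": 0, "tz": 0.23, "ax": 0, "ay": 0, "az": 0.12, "jaw": 0},
    {"tx": 0, "ty": 0, "tz": 0.23, "ax": 0, "ay": 0, "az": 0.12, "jaw": 0},
  ],
)

```text
time: 11.18
eef_pos: [553.7, -85.3, 147.0]
eef_rot: [0.661, 0.719, 0.184, 0.113]
wrist_force: [-1.8, 4.0, -2.4]
grip_width: 27.9
finger_force: 62.7
```

```bash
python3 q.py
```

```text
t 11.1833 joints [ 1.13  0.09 -0.96  2.04 -0.19  0.66  0.4 ] rotvec [-0.    -0.    -1.556] shift(final frame) [-0.7 -0.6 -0.3] stem TCP [ -0.7  -0.6 141.7] F 5.0 w 27.932030277463788
F stem [-4.3 -1.6 -1.9] T stem [-0.86  0.94  0.19] 62.72063970565796
```

Call:
drive_tool(
  rows=[
    {"tx": 0, "ty": 0, "tz": 0.23, "ax": 0, "ay": 0, "az": 0.12, "jaw": 0},
    {"tx": 0, "ty": 0, "tz": 0.23, "ax": 0, "ay": 0, "az": 0.12, "jaw": 0},
    {"tx": 0, "ty": 0, "tz": 0.23, "ax": 0, "ay": 0, "az": 0.12, "jaw": 0},
    {"tx": 0, "ty": 0, "tz": 0.23, "ax": 0, "ay": 0, "az": 0.12, "jaw": 0},
    {"tx": 0, "ty": 0, "tz": 0.23, "ax": 0, "ay": 0, "az": 0.12, "jaw": 0},
  ],
)

```text
time: 11.6
eef_pos: [553.9, -85.0, 145.8]
eef_rot: [0.844, 0.491, 0.209, 0.054]
wrist_force: [-2.9, 4.8, -0.8]
grip_width: 28.0
finger_force: 62.9
```

Call:
drive_tool(
  rows=[
    {"tx": 0, "ty": 0, "tz": 0.23, "ax": 0, "ay": 0, "az": 0.12, "jaw": 0},
    {"tx": 0, "ty": 0, "tz": 0.23, "ax": 0, "ay": 0, "az": 0.12, "jaw": 0},
    {"tx": 0, "ty": 0, "tz": 0.23, "ax": 0, "ay": 0, "az": 0.12, "jaw": 0},
    {"tx": 0, "ty": 0, "tz": 0.23, "ax": 0, "ay": 0, "az": 0.12, "jaw": 0},
    {"tx": 0, "ty": 0, "tz": 0.23, "ax": 0, "ay": 0, "az": 0.12, "jaw": 0},
  ],
)

```text
time: 12.02
eef_pos: [554.3, -84.5, 144.7]
eef_rot: [0.951, 0.22, 0.216, -0.011]
wrist_force: [-4.4, 4.9, -0.7]
grip_width: 27.9
finger_force: 63.0
```

```bash
python3 q.py
```

```text
t 12.0167 joints [ 1.02  0.08 -0.84  2.05 -0.21  0.66 -0.79] rotvec [-1.000e-03 -2.000e-03 -2.756e+00] shift(final frame) [-1.1 -1.1 -2.7] stem TCP [ -1.3  -0.8 139.3] F 6.7 w 27.945213475905213
F stem [-6.  -3.   0.6] T stem [-1.    1.58  0.17] 62.987807393074036
```

Call:
drive_tool(
  rows=[
    {"tx": 0, "ty": 0, "tz": 0.23, "ax": 0, "ay": 0, "az": 0.12, "jaw": 0},
    {"tx": 0, "ty": 0, "tz": 0.23, "ax": 0, "ay": 0, "az": 0.12, "jaw": 0},
    {"tx": 0, "ty": 0, "tz": 0.23, "ax": 0, "ay": 0, "az": 0.12, "jaw": 0},
    {"tx": 0, "ty": 0, "tz": 0.23, "ax": 0, "ay": 0, "az": 0.12, "jaw": 0},
    {"tx": 0, "ty": 0, "tz": 0.23, "ax": 0, "ay": 0, "az": 0.12, "jaw": 0},
  ],
)

```text
time: 12.43
eef_pos: [554.8, -84.1, 143.8]
eef_rot: [0.974, -0.071, 0.203, -0.074]
wrist_force: [-3.8, 6.1, -0.0]
grip_width: 28.0
finger_force: 63.0
```

```bash
python3 q.py
```

```text
t 12.4333 joints [ 0.97  0.08 -0.8   2.05 -0.22  0.66 -1.38] rotvec [1.000e-03 2.000e-03 2.927e+00] shift(final frame) [-1.  -1.4 -3.8] stem TCP [ -1.6  -0.7 138.2] F 7.2 w 28.005575719250736
F stem [-6.9 -1.9  0.8] T stem [-0.81  1.75  0.17] 62.96250522136688
```

Call:
drive_tool(
  rows=[
    {"tx": 0, "ty": 0, "tz": 0.23, "ax": 0, "ay": 0, "az": 0.12, "jaw": 0},
    {"tx": 0, "ty": 0, "tz": 0.23, "ax": 0, "ay": 0, "az": 0.12, "jaw": 0},
    {"tx": 0, "ty": 0, "tz": 0.23, "ax": 0, "ay": 0, "az": 0.12, "jaw": 0},
    {"tx": 0, "ty": 0, "tz": 0.23, "ax": 0, "ay": 0, "az": 0.12, "jaw": 0},
    {"tx": 0, "ty": 0, "tz": 0.23, "ax": 0, "ay": 0, "az": 0.12, "jaw": 0},
  ],
)

```text
time: 12.85
eef_pos: [555.4, -83.8, 143.0]
eef_rot: [0.909, -0.355, 0.172, -0.131]
wrist_force: [-6.0, 7.1, 1.8]
grip_width: 27.7
finger_force: 63.3
```

```bash
python3 q.py
```

```text
t 12.85 joints [ 0.92  0.08 -0.75  2.05 -0.23  0.65 -1.98] rotvec [1.000e-03 2.000e-03 2.327e+00] shift(final frame) [-0.7 -1.6 -4.8] stem TCP [ -1.7  -0.4 137.2] F 9.5 w 27.729768028139418
F stem [-8.5 -2.7  3.3] T stem [-0.79  1.95  0.18] 63.275556564331055
```

Call:
drive_tool(
  rows=[
    {"tx": 0, "ty": 0, "tz": 0.23, "ax": 0, "ay": 0, "az": 0.12, "jaw": 0},
    {"tx": 0, "ty": 0, "tz": 0.23, "ax": 0, "ay": 0, "az": 0.12, "jaw": 0},
    {"tx": 0, "ty": 0, "tz": 0.23, "ax": 0, "ay": 0, "az": 0.12, "jaw": 0},
    {"tx": 0, "ty": 0, "tz": 0, "ax": 0, "ay": 0, "az": 0, "jaw": 0},
    {"tx": 0, "ty": 0, "tz": 0, "ax": 0, "ay": 0, "az": 0, "jaw": 0},
  ],
)

```text
time: 13.27
eef_pos: [555.8, -83.7, 142.6]
eef_rot: [0.832, -0.51, 0.146, -0.16]
wrist_force: [-6.6, 7.1, 4.8]
grip_width: 28.2
finger_force: 63.5
```

```bash
python3 q.py; python3 -c "
from h import *
import pickle
d=snap('wrist','w6.png');pickle.dump(d,open('w1.pkl','wb'))"; python3 e3.py
```

```text
t 13.2667 joints [ 0.9   0.07 -0.72  2.05 -0.23  0.65 -2.33] rotvec [1.000e-03 2.000e-03 1.972e+00] shift(final frame) [-0.6 -1.6 -5.3] stem TCP [ -1.7  -0.2 136.7] F 10.8 w 28.16225797552357
F stem [-8.6 -2.   6.2] T stem [-0.79  1.95 -0.19] 63.516783714294434
green 0 [nan nan nan] dir ang 0.0 pos ang nan
arm 4160 [6.550e+01 1.000e-01 1.213e+02] dir ang 0.004 pos ang 0.001
stem end 13966 [  3.7  -0.5 191.5]
{125: 0, 126: 5, 127: 12, 128: 15, 129: 28, 130: 37, 131: 40, 132: 37, 133: 41, 134: 47, 135: 46, 136: 49, 137: 53, 138: 42, 139: 51, 140: 59, 141: 54, 142: 58, 143: 46, 144: 49, 145: 59, 146: 60, 147: 68, 148: 52, 149: 67, 150: 62, 151: 68, 152: 63, 153: 70, 154: 97, 155: 121, 156: 90, 157: 78, 158: 86, 159: 366, 160: 1350, 161: 485, 162: 17, 163: 5, 164: 7, 165: 2, 166: 0, 167: 0, 168: 0, 169: 1, 170: 0, 171: 0, 172: 0, 173: 0, 174: 1, 175: 0, 176: 0, 177: 0, 178: 0}
nut mean xy top [  3.7  -0.2 160.5]
red [  8.4   9.6 160.4]e3.py:7: RuntimeWarning: Mean of empty slice.
  q=Q[m&ok]; w=np.linalg.svd(q-q.mean(0))[2][0]; w*=np.sign(w[0]); print(n,len(q),q.mean(0).round(1),'dir ang',np.arctan2(w[1],w[0]).round(3),'pos ang',np.arctan2(q.mean(0)[1],q.mean(0)[0]).round(3))
  ret = um.true_divide(
```

View pics/w6.png

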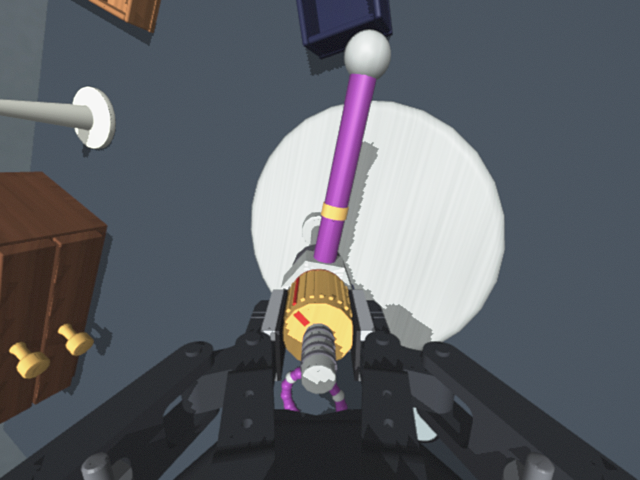

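Call:
drive_tool(
  rows=[
    {"tx": 0, "ty": 0, "tz": 0.2, "ax": 0, "ay": 0, "az": 0.1, "jaw": 0},
    {"tx": 0, "ty": 0, "tz": 0.2, "ax": 0, "ay": 0, "az": 0.09, "jaw": 0},
    {"tx": 0, "ty": 0, "tz": 0, "ax": 0, "ay": 0, "az": 0, "jaw": 0},
    {"tx": 0, "ty": 0, "tz": 0, "ax": 0, "ay": 0, "az": 0, "jaw": 0},
    {"tx": 0, "ty": 0, "tz": 0, "ax": 0, "ay": 0, "az": 0, "jaw": 0},
  ],
)

```text
time: 13.73
eef_pos: [556.0, -83.7, 142.4]
eef_rot: [0.78, -0.587, 0.131, -0.173]
wrist_force: [-8.0, 6.9, 7.0]
grip_width: 28.1
finger_force: 63.7
```

```bash
python3 q.py
```

```text
t 13.7333 joints [ 0.88  0.07 -0.71  2.05 -0.23  0.65 -2.52] rotvec [1.000e-03 2.000e-03 1.783e+00] shift(final frame) [-0.5 -1.6 -5.6] stem TCP [-1.700e+00 -1.000e-01  1.364e+02] F 12.7 w 28.083458989125802
F stem [-8.8 -2.3  8.8] T stem [-0.84  2.11 -0.14] 63.727498054504395
```

Call:
drive_tool(
  rows=[
    {"tx": 0, "ty": 0, "tz": 0, "ax": 0, "ay": 0, "az": 0, "jaw": 100},
    {"tx": 0, "ty": 0, "tz": 0, "ax": 0, "ay": 0, "az": 0, "jaw": 100},
    {"tx": 0, "ty": 0, "tz": 0, "ax": 0, "ay": 0, "az": 0, "jaw": 100},
    {"tx": 0, "ty": 0, "tz": 0, "ax": 0, "ay": 0, "az": 0, "jaw": 100},
    {"tx": 0, "ty": 0, "tz": -5, "ax": 0, "ay": 0, "az": 0, "jaw": 100},
  ],
)

```text
time: 14.15
eef_pos: [554.3, -86.0, 145.4]
eef_rot: [0.78, -0.587, 0.131, -0.172]
wrist_force: [-0.5, -0.3, -0.2]
grip_width: 85.1
finger_force: 0.0
```

Call:
drive_tool(
  rows=[
    {"tx": 0, "ty": 0, "tz": -20, "ax": 0, "ay": 0, "az": 0, "jaw": 100},
    {"tx": 0, "ty": 0, "tz": -25, "ax": 0, "ay": 0, "az": 0, "jaw": 100},
    {"tx": 0, "ty": 0, "tz": -25, "ax": 0, "ay": 0, "az": 0, "jaw": 100},
    {"tx": 0, "ty": 0, "tz": -20, "ax": 0, "ay": 0, "az": 0, "jaw": 100},
    {"tx": 0, "ty": 0, "tz": 0, "ax": 0, "ay": 0, "az": 0, "jaw": 100},
  ],
)

```text
time: 14.57
eef_pos: [518.5, -97.4, 231.4]
eef_rot: [0.78, -0.587, 0.134, -0.173]
wrist_force: [1.5, -0.4, 1.4]
grip_width: 85.2
finger_force: 0.0
```

```bash
python3 q.py; python3 -c "
from h import *
import pickle
d=snap('wrist','w7.png');pickle.dump(d,open('w1.pkl','wb'))"; python3 e3.py 2>/dev/null
```

```text
t 14.5667 joints [ 0.95 -0.14 -0.66  2.02 -0.4   0.88 -2.37] rotvec [-7.000e-03  1.000e-03  1.783e+00] shift(final frame) [ 1.7  1.  91.8] stem TCP [  1.4   1.5 233.8] F 2.1 w 85.19937023814175
F stem [0.8 1.8 0.7] T stem [-0.43 -0.    0.02] 0.0
green 0 [nan nan nan] dir ang 0.0 pos ang nan
arm 1543 [ 6.440e+01 -1.000e-01  1.215e+02] dir ang 0.005 pos ang -0.002
stem end 367 [  1.4  -0.8 186.3]
{125: 0, 126: 0, 127: 3, 128: 3, 129: 1, 130: 4, 131: 8, 132: 9, 133: 8, 134: 11, 135: 11, 136: 12, 137: 7, 138: 12, 139: 10, 140: 15, 141: 9, 142: 11, 143: 16, 144: 9, 145: 11, 146: 17, 147: 12, 148: 14, 149: 19, 150: 15, 151: 14, 152: 19, 153: 16, 154: 31, 155: 42, 156: 17, 157: 18, 158: 28, 159: 222, 160: 438, 161: 119, 162: 4, 163: 0, 164: 0, 165: 1, 166: 0, 167: 0, 168: 0, 169: 0, 170: 1, 171: 0, 172: 0, 173: 1, 174: 0, 175: 1, 176: 0, 177: 0, 178: 0}
nut mean xy top [  3.4  -1.  160.4]
red [  8.8   7.3 160.6]
```

View pics/w7.png

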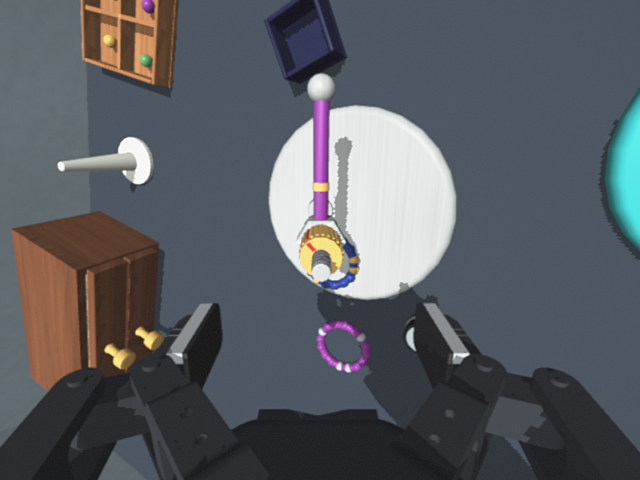

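Call:
drive_tool(
  rows=[
    {"tx": 0, "ty": 0, "tz": 0, "ax": 0, "ay": 0, "az": -0.12, "jaw": 100},
    {"tx": 0, "ty": 0, "tz": 0, "ax": 0, "ay": 0, "az": -0.12, "jaw": 100},
    {"tx": 0, "ty": 0, "tz": 0, "ax": 0, "ay": 0, "az": -0.12, "jaw": 100},
    {"tx": 0, "ty": 0, "tz": 0, "ax": 0, "ay": 0, "az": -0.12, "jaw": 100},
    {"tx": 0, "ty": 0, "tz": 0, "ax": 0, "ay": 0, "az": -0.12, "jaw": 100},
  ],
)

```text
time: 15.03
eef_pos: [517.7, -95.9, 226.1]
eef_rot: [0.92, -0.328, 0.176, -0.126]
wrist_force: [0.6, -0.4, 0.1]
grip_width: 85.3
finger_force: 0.0
```

Call:
drive_tool(
  rows=[
    {"tx": 0, "ty": 0, "tz": 0, "ax": 0, "ay": 0, "az": -0.12, "jaw": 100},
    {"tx": 0, "ty": 0, "tz": 0, "ax": 0, "ay": 0, "az": -0.12, "jaw": 100},
    {"tx": 0, "ty": 0, "tz": 0, "ax": 0, "ay": 0, "az": -0.12, "jaw": 100},
    {"tx": 0, "ty": 0, "tz": 0, "ax": 0, "ay": 0, "az": -0.12, "jaw": 100},
    {"tx": 0, "ty": 0, "tz": 0, "ax": 0, "ay": 0, "az": 0, "jaw": 100},
  ],
)

```text
time: 15.45
eef_pos: [517.7, -95.8, 226.1]
eef_rot: [0.971, -0.1, 0.201, -0.08]
wrist_force: [0.3, -0.2, 0.5]
grip_width: 85.2
finger_force: 0.0
```

```bash
python3 -c "
from h import *
go(.3,np.pi,138,-np.pi+1.365-1.783-2.7+1.08+np.pi*2)
go(.3,np.pi,138,-np.pi+1.365-1.783+2*1.783+1.08)"
```

```text
t 15.45 joints [ 0.85 -0.13 -0.57  2.03 -0.38  0.88 -1.31] rotvec [-0.001  0.001 -0.012] shift(final frame) [ 1.  -0.4 91.2] stem TCP [ -0.4  -1.1 229.2] F 0.6 w 85.16655717977382
t 15.45 joints [ 0.85 -0.13 -0.57  2.03 -0.38  0.88 -1.31] rotvec [-0.001  0.001  0.005] shift(final frame) [ 1.  -0.4 91.2] stem TCP [ -0.4  -1.1 229.2] F 0.6 w 85.16655717977382
```

Call:
drive_tool(
  rows=[
    {"tx": 1, "ty": -0.4, "tz": 20, "ax": 0, "ay": 0, "az": 0, "jaw": 100},
    {"tx": 0, "ty": 0, "tz": 25, "ax": 0, "ay": 0, "az": 0, "jaw": 100},
    {"tx": 0, "ty": 0, "tz": 25, "ax": 0, "ay": 0, "az": 0, "jaw": 100},
    {"tx": 0, "ty": 0, "tz": 19, "ax": 0, "ay": 0, "az": 0, "jaw": 80},
    {"tx": 0, "ty": 0, "tz": 0, "ax": 0, "ay": 0, "az": 0, "jaw": 60},
  ],
)

```text
time: 15.87
eef_pos: [553.9, -84.2, 142.8]
eef_rot: [0.971, -0.104, 0.198, -0.082]
wrist_force: [-0.7, 0.0, -1.2]
grip_width: 64.1
finger_force: 0.0
```

Call:
drive_tool(
  rows=[
    {"tx": 0, "ty": 0, "tz": 0, "ax": 0, "ay": 0, "az": 0, "jaw": 40},
    {"tx": 0, "ty": 0, "tz": 0, "ax": 0, "ay": 0, "az": 0, "jaw": 0},
    {"tx": 0, "ty": 0, "tz": 0, "ax": 0, "ay": 0, "az": 0, "jaw": 0},
    {"tx": 0, "ty": 0, "tz": 0, "ax": 0, "ay": 0, "az": 0, "jaw": 0},
    {"tx": 0, "ty": 0, "tz": 0, "ax": 0, "ay": 0, "az": 0, "jaw": 0},
  ],
)

```text
time: 16.28
eef_pos: [555.3, -85.4, 148.5]
eef_rot: [0.971, -0.102, 0.202, -0.08]
wrist_force: [-5.7, 3.5, 5.8]
grip_width: 27.8
finger_force: 58.5
```

```bash
python3 q.py
```

```text
t 16.2833 joints [ 0.81  0.06 -0.63  2.05 -0.26  0.66 -1.42] rotvec [-2.000e-03  0.000e+00  2.862e+00] shift(final frame) [ 1.4 -0.5  0.4] stem TCP [ -0.2   1.5 142.4] F 8.8 w 27.821755100235677
F stem [-4.9 -1.7  7.1] T stem [-0.57  0.94 -0.04] 58.520482778549194
```

Call:
drive_tool(
  rows=[
    {"tx": 0, "ty": 0, "tz": 0.2, "ax": 0, "ay": 0, "az": 0.09, "jaw": 0},
    {"tx": 0, "ty": 0, "tz": 0.2, "ax": 0, "ay": 0, "az": 0.09, "jaw": 0},
    {"tx": 0, "ty": 0, "tz": 0.2, "ax": 0, "ay": 0, "az": 0.09, "jaw": 0},
    {"tx": 0, "ty": 0, "tz": 0.2, "ax": 0, "ay": 0, "az": 0.09, "jaw": 0},
    {"tx": 0, "ty": 0, "tz": 0.1, "ax": 0, "ay": 0, "az": 0.03, "jaw": 0},
  ],
)

```text
time: 16.7
eef_pos: [555.4, -86.0, 147.7]
eef_rot: [0.932, -0.291, 0.182, -0.118]
wrist_force: [-10.9, 1.2, 12.0]
grip_width: 27.9
finger_force: 59.2
```

```bash
python3 q.py
```

```text
t 16.7 joints [ 0.79  0.06 -0.61  2.05 -0.26  0.66 -1.82] rotvec [-2.000e-03 -1.000e-03  2.467e+00] shift(final frame) [ 1.1  0.2 -0.3] stem TCP [  0.4   1.  141.7] F 16.2 w 27.91728681384347
F stem [-4.1 -4.1 15.2] T stem [-1.5   0.71  0.38] 59.209858775138855
```

Call:
drive_tool(
  rows=[
    {"tx": 0, "ty": 0, "tz": 0, "ax": 0, "ay": 0, "az": 0, "jaw": 0},
    {"tx": 0, "ty": 0, "tz": 0, "ax": 0, "ay": 0, "az": 0, "jaw": 0},
    {"tx": 0, "ty": 0, "tz": 0, "ax": 0, "ay": 0, "az": 0, "jaw": 100},
    {"tx": 0, "ty": 0, "tz": 0, "ax": 0, "ay": 0, "az": 0, "jaw": 100},
    {"tx": 0, "ty": 0, "tz": 0, "ax": 0, "ay": 0, "az": 0, "jaw": 100},
  ],
)

```text
time: 17.12
eef_pos: [555.6, -86.1, 146.8]
eef_rot: [0.932, -0.289, 0.182, -0.118]
wrist_force: [0.5, 0.0, -0.2]
grip_width: 63.3
finger_force: 0.0
```

Call:
drive_tool(
  rows=[
    {"tx": 0, "ty": 0, "tz": -10, "ax": 0, "ay": 0, "az": 0, "jaw": 100},
    {"tx": 0, "ty": 0, "tz": -25, "ax": 0, "ay": 0, "az": 0, "jaw": 100},
    {"tx": 0, "ty": 0, "tz": -25, "ax": 0, "ay": 0, "az": 0, "jaw": 100},
    {"tx": 0, "ty": 0, "tz": -25, "ax": 0, "ay": 0, "az": 0, "jaw": 100},
    {"tx": 0, "ty": 0, "tz": 0, "ax": 0, "ay": 0, "az": 0, "jaw": 100},
  ],
)

```text
time: 17.53
eef_pos: [521.5, -96.7, 228.3]
eef_rot: [0.932, -0.289, 0.185, -0.117]
wrist_force: [0.8, 0.2, 1.9]
grip_width: 85.4
finger_force: 0.0
```

```bash
python3 q.py; python3 -c "
from h import *
import pickle
d=snap('wrist','w8.png');pickle.dump(d,open('w1.pkl','wb'))"; python3 e3.py 2>/dev/null
```

```text
t 17.5333 joints [ 0.85 -0.12 -0.57  2.02 -0.38  0.87 -1.71] rotvec [-9.000e-03 -2.000e-03  2.473e+00] shift(final frame) [ 3.2  0.9 87.8] stem TCP [  1.5   2.9 229.8] F 2.1 w 85.35671596666255
F stem [-0.   1.6  1.4] T stem [-0.41 -0.03  0.  ] 0.0
green 74 [31.8  2.9 97.1] dir ang 0.005 pos ang 0.092
arm 1501 [ 63.9   0.8 121.2] dir ang 0.004 pos ang 0.012
stem end 386 [  0.9   0.4 186.2]
{125: 0, 126: 0, 127: 1, 128: 1, 129: 3, 130: 7, 131: 6, 132: 9, 133: 13, 134: 9, 135: 11, 136: 7, 137: 15, 138: 16, 139: 13, 140: 10, 141: 16, 142: 16, 143: 11, 144: 10, 145: 17, 146: 11, 147: 18, 148: 19, 149: 9, 150: 20, 151: 16, 152: 26, 153: 23, 154: 38, 155: 25, 156: 20, 157: 32, 158: 84, 159: 424, 160: 278, 161: 17, 162: 0, 163: 0, 164: 1, 165: 1, 166: 2, 167: 0, 168: 0, 169: 0, 170: 1, 171: 0, 172: 0, 173: 0, 174: 1, 175: 0, 176: 0, 177: 0, 178: 0}
nut mean xy top [  2.2   1.9 159.9]
red [ 11.1   3.5 160.1]
```

```bash
python3 -c "
from workcell import finish_job
print(finish_job())"
```

```text
the job is handed in; nothing more can be done
None
```

The job is handed in. The last images put the purple arm within about 0.01 rad of the green index finger, and I estimate the lock nut at about 0.8–1.0 rad past first touching. I don't have the judge's result, and I didn't measure the surrounding jewellery and tools again at the end.

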